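# Find the started parts case by its rattle and hold it out over the empty bin

## Robot

A 6-joint arm with a two-finger parallel gripper is mounted at the origin on the work surface. World frame = base frame: x ahead of the robot, y to its left, z up, the work surface at z = 0. Lengths are in m, angles in rad, forces in N, time in s.
With the tool pointing down it reaches from about 0.225 to 0.875 m from the base axis. Payload 3.4 kg.
Tool frame: the origin (TCP) lies midway between the tips of the shut fingers; the grasp point (between the pads) lies 19 mm behind it; z points along the fingers, y is the line along which they close (so a half turn about z gives the same grasp; the last joint's range is limited). The gripper opens to 85 mm and grips with 20 to 120 N. Pads are 22 mm wide; open, the fingers measure 114 mm over their backs; the gripper's body (76 mm by 85 mm) begins 54 mm behind the grasp point. The pads swing forward as they close: fully open they stand 13 mm farther back than shut.
Start: joints at [1.127, 0.276, 1.505, -0, 1.361, -0.121], TCP at [0.182, 0.545, 0.231] pointing down, gripper open.
Joint ranges: [-2.89, 2.89], [-0.75, 2.08], [0.22, 2.7], [-1.18, 4.32], [0.11, 2.71], [-2.7, 2.7]. Speed limits (rad/s): [2.57, 2.57, 3.14, 3.14, 3.14, 3.14].

## Interface

Orientations are given as a unit quaternion [w, x, y, z].
In Python, from rig import * gives the robot as it stands.
- The arm moves only by the tool apply_moves, never from a script. Its argument "steps" is one flat list of numbers, 4 for each row, row after row: the shift along the world's x, y, z in cm, then the turn about the world's z in degrees. A call has 1 to 8 rows; each row is the pose to reach, as a shift and turn from the pose commanded when the call began; what a row does not reach only later rows make up. A row lasts 1/12 s, in which the tool goes at most 41.7 mm and 7.16 degrees, less where a joint would pass 70% of its speed; a pose out of reach is approached as far as the arm can. A call with a gripper value outside its range is refused whole. "jaw" is the closure in counts, from 0 (fully open) to 255 (shut), set as the call begins (left out, the last holds). The fingers move at their own pace and stop on an object; "newtons" is the grip in N (left out, the last holds). Time passes only in rows, so rows that repeat a pose let the fingers close. It gives the time, the measured TCP pose, the force, the opening and the grip force at its end, in the units of the state.
- get_state(): the state, without advancing time (a new reading comes with each control period).
- get_image(name): name is "scene" or "top" or "wrist"; returns the picture (384x512x3 uint8, red, green, blue); there is no depth.
- calibration(name): a dict with "fx", "fy", "cx", "cy" (pixels), "xyz" and "rotation" of the camera in the world. Camera axes: x right, y up, looking along -z (the intrinsics and any distortion apply to the point x, -y, -z); pixel columns grow to the right and rows downward; lengths in m; the calibration is good to about 2 mm. A picture is of the moment at which its call begins: read the wrist's pose just before it. calibration takes no time and is no camera call; for the wrist camera it gives the pose at the moment of the call.
- sign_off(): hands the job in; it is judged then, once.
The state is a dict: "clock": time; "qpos": joint angles; "qd": joint speeds; "effort": joint torques, N m; "position": TCP position; "ee_rot": TCP orientation; "contact_force": force on the tool from outside, world axes, zero at the start; "moment": the same for the moment, N m; "width": finger opening in m; "gripper_force": force on a finger pad.
Only numpy, scipy, OpenCV 4.12 (cv2) and the standard library are available. Lean on these libraries where they do the work, as an engineer would, in place of code of your own. Each camera call takes 0.05 s, during which the arm holds its last target. There are 200 camera calls.

## Task

Two of the three sealed parts cases are full packs, packed tight; the third has only one loose part left in it, and we use that one up first. Pick the cases up one at a time and shake them briskly until you feel one rattle (make sure of it even when only one is left), setting any silent one back down flat where it stood. Then hold the rattling case out, level and still, a hand's breadth above the empty bin of the assortment case, and finish while holding it there; disturb nothing else on the bench.

Things in the scene. Friction and masses are not known exactly. Their poses are not given: they have to be found in the camera images.
- case_left: The left (+y) one of three identical closed grey plastic parts cases standing lid up on the bench, 84 (x) x 56 (y) x 54 (z) mm, 290 to 370 g; origin: centre of the underside; x along its length, y across the 56 mm width (grip here, smooth stiff sides), z up. Steel latch and paper seal on the -x end. Left to right as the robot sees them.
- case_mid: The middle one of three identical closed grey plastic parts cases standing lid up on the bench, 84 (x) x 56 (y) x 54 (z) mm, 290 to 370 g; origin: centre of the underside; x along its length, y across the 56 mm width (grip here, smooth stiff sides), z up. Any one of the three holds a loose steel part (nut_c0 in the rules; 170 to 250 g) that slides and rolls freely some 40 mm along x and 15 mm along y, and knocks on hard walls.
- case_right: The right (-y) one of three identical closed grey plastic parts cases standing lid up on the bench, 84 (x) x 56 (y) x 54 (z) mm, 290 to 370 g; origin: centre of the underside; x along its length, y across the 56 mm width (grip here, smooth stiff sides), z up. Two are packed tight: contents of about the same weight that cannot move. All look alike.
- assortment: Open assortment case, fixed on the bench beyond the parts cases: black tray 240 (x) x 360 (y) x 55 mm high with red inset bins; its clear lid is folded back flat on the far side (+x), reaching 366 mm from the origin. Origin: centre of the tray's underside. All bins but one are full of small parts.
- empty_bin (a point): Centre of the mouth of the one empty red bin, the middle one of the near (-x) row, 112 x 114 mm, at the tray's rim 55 mm above the bench. Axes as the tray's.
- table: The black bench top, its upper face at z = 0.
- drill: Bystander: cordless drill standing on its battery, about 190 mm high and 150 mm long along its x, on the left. Origin: centre of its underside.
- notebook: Bystander: dark red notebook lying flat, 148 (x) x 210 (y) x 16 mm, on the right. Origin: centre of its underside.
- screwdriver: Bystander: screwdriver lying along its x, 200 mm long, far left. Origin: under its middle.
- tape_roll: Bystander: roll of grey tape lying flat, 68 mm across, 19 mm high, far right. Origin: centre of its underside.
Mind the look-alikes: they are no part of the job. What is shaped like the case_mid but brown or red is not meant.

How it is judged:
On the way:
1. the case with the loose part has been lifted clear of the bench and shaken so that its part knocked against its walls, or rocked to and fro (((distance between nut_c0 and case_left below 0.055 m and height (world z) of case_left above 0.03 m and (contact force between nut_c0 and case_left above 4 N or angle between case_left's own z axis and vertical above 0.3 rad)) or (distance between nut_c0 and case_mid below 0.055 m and height (world z) of case_mid above 0.03 m and (contact force between nut_c0 and case_mid above 4 N or angle between case_mid's own z axis and vertical above 0.3 rad)) or (distance between nut_c0 and case_right below 0.055 m and height (world z) of case_right above 0.03 m and (contact force between nut_c0 and case_right above 4 N or angle between case_right's own z axis and vertical above 0.3 rad)))).
At the end, for the whole second after the job is handed in: The rattling case is held by the fingers alone, still, within 0.25 rad of upright, within 50 mm horizontally of the empty bin's centre, its underside 100 to 300 mm above the bench; the other two stand flat and at rest within 50 mm of where they started (((distance between nut_c0 and case_left below 0.055 m and horizontal distance between case_left and empty_bin below 0.05 m and height (world z) of case_left between 0.1 and 0.3 m and angle between case_left's own z axis and vertical below 0.25 rad and linear speed of case_left below 0.03 m/s and contact force between the fingers and case_left above 2 N and contact force between case_left and table below 0.1 N and contact force between case_left and assortment below 0.1 N and distance of each of case_mid, case_right from where it was at the start of the episode below 0.05 m and height (world z) of each of case_mid, case_right below 0.006 m and angle between each of case_mid, case_right's own z axis and vertical below 0.1 rad and linear speed of each of case_mid, case_right below 0.02 m/s and contact force between each of the fingers, case_left and case_mid below 0.1 N and contact force between each of the fingers, case_left and case_right below 0.1 N) or (distance between nut_c0 and case_mid below 0.055 m and horizontal distance between case_mid and empty_bin below 0.05 m and height (world z) of case_mid between 0.1 and 0.3 m and angle between case_mid's own z axis and vertical below 0.25 rad and linear speed of case_mid below 0.03 m/s and contact force between the fingers and case_mid above 2 N and contact force between case_mid and table below 0.1 N and contact force between case_mid and assortment below 0.1 N and distance of each of case_left, case_right from where it was at the start of the episode below 0.05 m and height (world z) of each of case_left, case_right below 0.006 m and angle between each of case_left, case_right's own z axis and vertical below 0.1 rad and linear speed of each of case_left, case_right below 0.02 m/s and contact force between each of the fingers, case_mid and case_left below 0.1 N and contact force between each of the fingers, case_mid and case_right below 0.1 N) or (distance between nut_c0 and case_right below 0.055 m and horizontal distance between case_right and empty_bin below 0.05 m and height (world z) of case_right between 0.1 and 0.3 m and angle between case_right's own z axis and vertical below 0.25 rad and linear speed of case_right below 0.03 m/s and contact force between the fingers and case_right above 2 N and contact force between case_right and table below 0.1 N and contact force between case_right and assortment below 0.1 N and distance of each of case_left, case_mid from where it was at the start of the episode below 0.05 m and height (world z) of each of case_left, case_mid below 0.006 m and angle between each of case_left, case_mid's own z axis and vertical below 0.1 rad and linear speed of each of case_left, case_mid below 0.02 m/s and contact force between each of the fingers, case_right and case_left below 0.1 N and contact force between each of the fingers, case_right and case_mid below 0.1 N))); the arm keeps its last pose, push and grip.
It fails at once if the cordless drill was moved more than 30 mm (distance of drill from where it was at the start of the episode above 0.03 m).
It fails at once if the notebook was moved more than 30 mm (distance of notebook from where it was at the start of the episode above 0.03 m).
It fails at once if the screwdriver was moved more than 30 mm (distance of screwdriver from where it was at the start of the episode above 0.03 m).
It fails at once if the roll of tape was moved more than 30 mm (distance of tape_roll from where it was at the start of the episode above 0.03 m).
It also fails if it takes over 72 s, if anything falls off the work surface, if the arm or the gripper's body presses on something with over 40 N, if the wrist force passes 120 N, or if a joint passes its speed limit or range.

## Working session

There is one attempt and no reset: what is moved stays moved. The work goes in short steps, Python scripts to look and compute and a tool call to move; the robot and the scene stay as the last step left them, time stands still between calls to the robot, and variables do not carry over. Pictures are saved under pics/ and viewed, at most 10 in all, crops included, and the job is handed in when it is done.

Besides the shell and the picture viewer there is one more tool, called after "Call:" as name(argument=value, ...), one argument or row to a line, values as JSON. apply_moves: Moves the arm, as the interface text tells. Its arguments: {"type":"object","properties":{"steps":{"type":"array","items":{"type":"number"}},"jaw":{"type":"number"},"newtons":{"type":"number"}},"required":["steps"]}

```bash
mkdir -p pics
cat > h.py <<'E'
from rig import *
import numpy as np, cv2
def pix2w(name,u,v,z,c=None):
    c=c or calibration(name)
    d=np.array([(u-c["cx"])/c["fx"],-(v-c["cy"])/c["fy"],-1.0])
    d=np.array(c["rotation"]).reshape(3,3)@d; o=np.array(c["xyz"])
    return o+d*(z-o[2])/d[2]
E
python3 - <<'E'
from h import *
for n in("top","scene"):
    im=get_image(n); cv2.imwrite(f"pics/{n}0.png",im[:,:,::-1]); c=calibration(n); print(n,c)
s=get_state();print(s)
E
```

```text
top {'fx': 361.75470767198397, 'fy': 361.75470767198397, 'cx': 255.74755507201263, 'cy': 193.57928062327863, 'xyz': array([ 0.42699005, -0.03206727,  1.143271  ]), 'rotation': array([ 0.70761264,  0.03107885, -0.01996534, -0.70563435])}
scene {'fx': 496.31799890353415, 'fy': 496.31799890353415, 'cx': 254.32647392815142, 'cy': 193.97676705987416, 'xyz': array([1.65320685, 0.60362455, 1.37273372]), 'rotation': array([0.4810861 , 0.19797018, 0.32959669, 0.7878642 ])}
{'clock': 0.1, 'qpos': array([ 1.12701836e+00,  2.76554977e-01,  1.50599303e+00, -2.60351913e-06,
        1.36068001e+00, -1.20997945e-01]), 'qd': array([-5.73302729e-05, -1.93696701e-03, -3.60881133e-03, -9.16538160e-05,
       -1.61259562e-04, -1.26522738e-03]), 'effort': array([ 2.85436894e-03, -4.17698336e+01, -2.46404082e+01, -2.87979874e-04,
        5.76518170e-03,  1.52167490e-05]), 'position': array([0.18220091, 0.54489066, 0.23051834]), 'ee_rot': array([-2.26623499e-04,  1.60689987e-01,  9.87004589e-01, -7.85647303e-04]), 'contact_force': array([ 0.24624661,  0.06453388, -0.82950709]), 'moment': array([ 0.04869402, -0.02528686,  0.03010573]), 'gripper_force': 0.0, 'width': 0.08511206218238018}
```

View pics/top0.png

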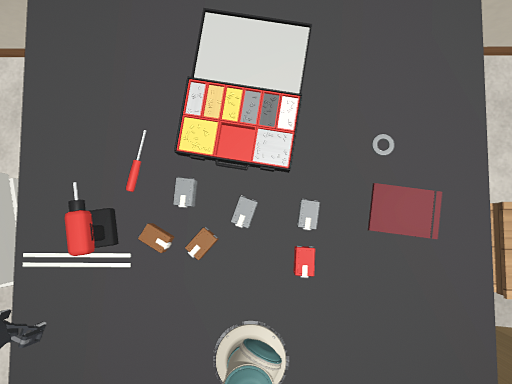

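View pics/scene0.png

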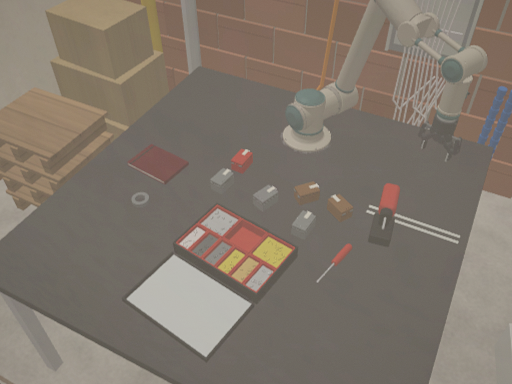

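The top view shows three grey cases at (185,192), (245,211) and (309,214). The look-alikes are two brown ones at (155,237) and (201,243) and a red one at (304,262). Only the grey ones fit the description. The empty bin is at (238,142). I'll confirm the cases in a crop.

Run:
```python
import cv2
im=cv2.imread("pics/top0.png")[110:280,135:335]
cv2.imwrite("pics/crop.png",cv2.resize(im,None,fx=3.5,fy=3.5,interpolation=cv2.INTER_CUBIC))
```

```text
(no output)
```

View pics/crop.png

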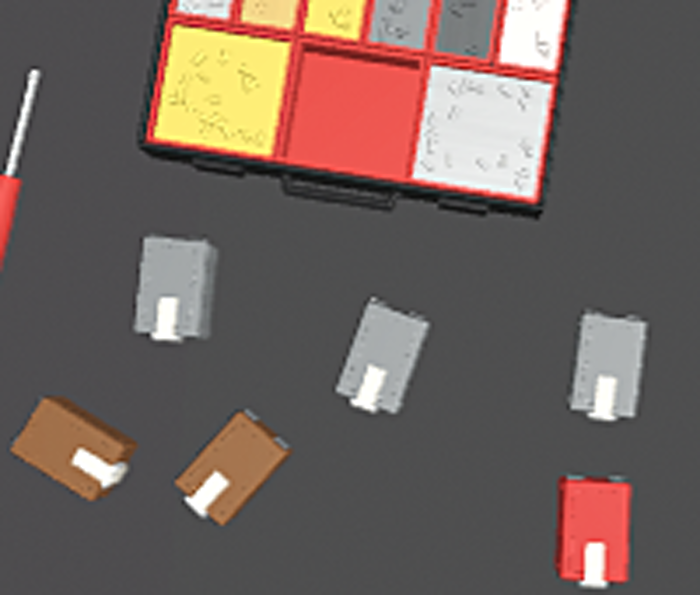

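The crop confirms three grey cases with a white seal at the near end: left about (172,287), mid (384,355) and right (609,365) in crop pixels. The empty bin's mouth is centred at about (353,110).

```bash
sed -i 's/d=np.array(c\["rotation"\]).reshape(3,3)@d/d=Rotation.from_quat(np.array(c["rotation"])[[1,2,3,0]]).as_matrix()@d/; 2i from scipy.spatial.transform import Rotation' h.py
python3 - <<'E'
from h import *
Q={"left":[(145,237),(208,241),(198,338),(135,332)],"mid":[(374,299),(429,321),(396,411),(338,390)],"right":[(584,313),(647,321),(634,416),(571,408)],"bin":[(293,42),(425,65),(412,178),(282,157)]}
for k,q in Q.items():
    P=np.array([pix2w("top",(u+.5)/3.5-.5+135,(v+.5)/3.5-.5+110,.054) for u,v in q])[:,:2]
    d=P[0]+P[1]-P[2]-P[3]; e=P[0]+P[3]-P[1]-P[2]
    print(k,P.mean(0).round(4),"yaw",np.degrees(np.arctan2(d[1],d[0])).round(1),np.degrees(np.arctan2(-e[0],e[1])).round(1),np.linalg.norm(d)/2,np.linalg.norm(e)/2)
for n,u,v,z in[("drilltop",77,205,.17),("nb",370,184,.016),("brown1",201,243,.05),("brown2",155,237,.05)]: print(n,pix2w("top",u,v,z))
R=Rotation.from_quat(get_state()["ee_rot"][[1,2,3,0]]).as_matrix();print(R)
E
```

```text
left [0.5113 0.2037] yaw -4.9 -4.4 0.08368274770167942 0.05495620673472896
mid [0.4528 0.0191] yaw -20.6 -20.6 0.08316947871636751 0.05205791512538754
right [ 0.4454 -0.1737] yaw -8.2 -7.1 0.08219633852056622 0.05425359862199007
bin [0.6661 0.0476] yaw -5.5 -9.6 0.10125879501100034 0.11621149969483346
drilltop [0.46522695 0.46817581 0.17      ]
nb [ 0.53922163 -0.3700632   0.016     ]
brown1 [0.3566451  0.14944931 0.05      ]
brown2 [0.37401173 0.28884646 0.05      ]
[[-9.48357353e-01  3.17203154e-01 -6.99848177e-04]
 [ 3.17203866e-01  9.48356221e-01 -1.47804273e-03]
 [ 1.94865556e-04 -1.62370724e-03 -9.99998663e-01]]
```

Call:
apply_moves(
  steps=[0,-30,3,14,0,-30,3,14,0,-30,3,14,0,-30,3,14,0,-30,3,14,0,-30,3,14,0,-30,3,14,0,-30,3,14],
  jaw=0,
  newtons=80,
)

```text
clock: 0.77
position: [0.1807, 0.2403, 0.2612]
ee_rot: [0.0, 0.041, 0.999, -0.002]
contact_force: [-0.9, 1.5, -0.2]
width: 0.0856
gripper_force: 0.0
```

Call:
apply_moves(
  steps=[32.9,-4.1,-8,0,32.9,-4.1,-8,0,32.9,-4.1,-8,0,32.9,-4.1,-8,0,32.9,-4.1,-8,0,32.9,-4.1,-8,0,32.9,-4.1,-8,0,32.9,-4.1,-8,0],
)

```text
clock: 1.43
position: [0.5059, 0.205, 0.1819]
ee_rot: [-0.0, 0.04, 0.999, 0.0]
contact_force: [1.0, 0.4, 0.5]
width: 0.0853
gripper_force: 0.0
```

Call:
apply_moves(
  steps=[0,0,0,0,0,0,0,0],
)

```text
clock: 1.6
position: [0.5054, 0.2049, 0.181]
ee_rot: [-0.002, 0.04, 0.999, -0.0]
contact_force: [-1.6, 0.3, -0.4]
width: 0.0853
gripper_force: 0.0
```

Run:
```python
from h import *
s=get_state();c=calibration("wrist"); im=get_image("wrist"); cv2.imwrite("pics/w1.png",im[:,:,::-1])
print(s["position"],s["moment"],s["contact_force"])
import pickle;pickle.dump(c,open("w1.pkl","wb"))
# project expected lid corners
R=Rotation.from_quat(np.array(c["rotation"])[[1,2,3,0]]).as_matrix()
a=np.radians(-4.5);ex=np.array([np.cos(a),np.sin(a)]);ey=np.array([-ex[1],ex[0]])
for i,j in((1,1),(1,-1),(-1,-1),(-1,1)):
    p=np.append(np.array([.5113,.2037])+i*.042*ex+j*.028*ey,.054); q=R.T@(p-c["xyz"])
    print((c["cx"]-c["fx"]*q[0]/q[2]).round(),(c["cy"]+c["fy"]*q[1]/q[2]).round())
```

```text
[0.50540766 0.20487543 0.18096871] [ 0.02309823  0.03696684 -0.00178754] [-1.60335345  0.30851838 -0.40160253]
281.0 229.0
226.0 229.0
223.0 146.0
284.0 146.0
```

View pics/w1.png

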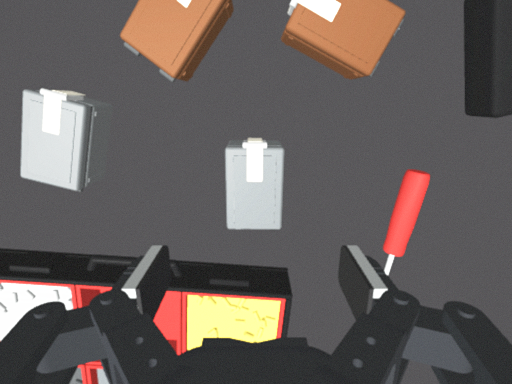

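The wrist view shows the left grey case at (255,187), and its lid corners are within a pixel or two of the prediction. I'll descend and grip.

Call:
apply_moves(
  steps=[0.6,-0.1,-4,0,0.6,-0.1,-8,0,0.6,-0.1,-12,0,0.6,-0.1,-15,0,0.6,-0.1,-16.7,0,0.6,-0.1,-16.7,0],
)

```text
clock: 2.15
position: [0.5052, 0.204, 0.0131]
ee_rot: [-0.004, 0.039, 0.999, -0.001]
contact_force: [-0.8, 0.3, 0.3]
width: 0.0853
gripper_force: 0.0
```

Call:
apply_moves(
  steps=[0,0,0,0,0,0,0,0,0,0,0,0,0,0,0,0,0,0,0,0,0,0,0,0,0,0,0,0],
  jaw=255,
  newtons=80,
)

```text
clock: 2.73
position: [0.5115, 0.2049, 0.0187]
ee_rot: [0.002, 0.039, 0.999, 0.001]
contact_force: [-0.5, 0.9, 6.5]
width: 0.0553
gripper_force: 85.8
```

Call:
apply_moves(
  steps=[0,0,2,0,0,0,5,0,0,0,9,0,0,0,11,0,0,0,11,0,0,0,11,0,0,0,11,0],
)

```text
clock: 3.32
position: [0.5085, 0.2039, 0.1251]
ee_rot: [-0.001, 0.039, 0.999, -0.0]
contact_force: [-0.1, 0.3, -3.5]
width: 0.055
gripper_force: 86.4
```

Run:
```python
from h import *
s=get_state()
for k in s: print(k,np.round(s[k],3))
```

```text
clock 3.317
qpos [ 0.254  0.318  1.725  0.     1.101 -1.238]
qd [ 0.     0.023  0.019  0.001  0.001 -0.001]
effort [ 2.0000e-03 -4.4226e+01 -2.3618e+01  1.0000e-03 -1.1000e-01  0.0000e+00]
position [0.509 0.204 0.125]
ee_rot [-0.001  0.039  0.999 -0.   ]
contact_force [-0.144  0.346 -3.466]
moment [0.03  0.003 0.033]
gripper_force 86.366
width 0.055
```

Call:
apply_moves(
  steps=[4,0,0,0,0,0,0,0,4,0,0,0,0,0,0,0,4,0,0,0,0,0,0,0,4,0,0,0],
)

```text
clock: 3.9
position: [0.5103, 0.1974, 0.1063]
ee_rot: [-0.035, 0.038, 0.999, -0.009]
contact_force: [-21.5, -5.1, -12.9]
width: 0.0552
gripper_force: 86.2
```

Call:
apply_moves(
  steps=[0,0,0,0],
)

```text
clock: 3.98
position: [0.5431, 0.2016, 0.1158]
ee_rot: [-0.009, 0.039, 0.999, -0.003]
contact_force: [4.5, 0.8, -0.8]
width: 0.0549
gripper_force: 85.9
```

Call:
apply_moves(
  steps=[0,0,0,0],
)

```text
clock: 4.07
position: [0.5487, 0.2036, 0.1219]
ee_rot: [-0.003, 0.04, 0.999, -0.001]
contact_force: [1.4, -0.5, -3.0]
width: 0.0549
gripper_force: 85.9
```

Call:
apply_moves(
  steps=[-4,0,0,0],
)

```text
clock: 4.15
position: [0.5187, 0.2048, 0.1252]
ee_rot: [0.005, 0.04, 0.999, 0.001]
contact_force: [1.7, 0.7, -1.5]
width: 0.0551
gripper_force: 85.9
```

Call:
apply_moves(
  steps=[4,0,0,0],
)

```text
clock: 4.23
position: [0.5088, 0.1975, 0.1119]
ee_rot: [-0.032, 0.038, 0.999, -0.008]
contact_force: [-21.6, -4.9, -15.5]
width: 0.0551
gripper_force: 86.2
```

Call:
apply_moves(
  steps=[-4,0,0,0],
)

```text
clock: 4.32
position: [0.5107, 0.2021, 0.1124]
ee_rot: [-0.007, 0.04, 0.999, -0.003]
contact_force: [6.7, 1.8, -3.6]
width: 0.0553
gripper_force: 85.8
```

Call:
apply_moves(
  steps=[4,0,0,0],
)

```text
clock: 4.4
position: [0.5106, 0.1977, 0.1087]
ee_rot: [-0.034, 0.038, 0.999, -0.008]
contact_force: [-21.9, -5.6, -13.0]
width: 0.0549
gripper_force: 86.2
```

Call:
apply_moves(
  steps=[0,0,0,0,0,0,0,0,0,0,0,0,0,0,0,0],
)

```text
clock: 4.73
position: [0.5511, 0.2047, 0.1274]
ee_rot: [0.001, 0.039, 0.999, 0.0]
contact_force: [0.7, -0.2, -3.2]
width: 0.0549
gripper_force: 85.9
```

Run:
```python
from h import *
for i in range(4):
    get_image("top"); s=get_state(); print(s["position"].round(4),s["contact_force"].round(2),s["moment"].round(3),s["effort"].round(3)[[1,2,4]],s["width"])
```

```text
[0.551  0.2047 0.1275] [-0.31 -0.03 -2.4 ] [ 0.031 -0.012  0.028] [-4.5948e+01 -2.3008e+01 -1.9000e-02] 0.055086079051947796
[0.5508 0.2047 0.1274] [-0.04 -0.11 -3.35] [-0.01   0.002 -0.065] [-4.6107e+01 -2.3105e+01 -2.0000e-02] 0.055318841989788294
[0.5506 0.2046 0.1273] [-0.98 -0.31 -2.93] [0.02  0.025 0.03 ] [-4.6226e+01 -2.3161e+01 -2.0000e-02] 0.05525527899542701
[0.5504 0.2045 0.1271] [-0.02  0.55 -2.72] [-0.014 -0.001 -0.041] [-4.6316e+01 -2.3186e+01 -1.9000e-02] 0.055007670120637966
```

Call:
apply_moves(
  steps=[-4,0,0,0,-4,0,0,0,-4,0,0,0,-4,0,0,0,-4,0,0,0,-4,0,0,0],
)

```text
clock: 5.43
position: [0.5113, 0.2044, 0.1267]
ee_rot: [0.001, 0.039, 0.999, 0.0]
contact_force: [-0.4, -1.1, -3.7]
width: 0.0548
gripper_force: 86.1
```

Run:
```python
from h import *
M=[]
for i in range(4):
    get_image("top"); s=get_state(); M.append(s["moment"]); print(s["position"].round(4),s["contact_force"].round(2),s["moment"].round(3),s["effort"].round(3)[[1,2,4]],s["qd"].round(3))
```

```text
[0.5111 0.2044 0.1265] [ 0.85 -0.25 -3.97] [ 0.047 -0.001  0.   ] [-4.3059e+01 -2.2638e+01 -1.0000e-02] [ 0.     0.003  0.007 -0.001  0.002  0.001]
[0.5108 0.2043 0.1263] [ 0.22  0.07 -2.57] [-0.023  0.008  0.003] [-4.3024e+01 -2.2680e+01 -1.2000e-02] [ 0.002  0.001  0.006 -0.    -0.001  0.001]
[0.5106 0.2043 0.1262] [ 0.54 -0.37 -3.16] [ 0.019 -0.026  0.028] [-4.2981e+01 -2.2693e+01 -1.2000e-02] [-0.     0.001  0.008 -0.     0.001  0.001]
[0.5104 0.2043 0.1261] [-0.58  0.21 -3.64] [-0.024 -0.001  0.02 ] [-4.2939e+01 -2.2691e+01 -1.1000e-02] [ 0.001 -0.001  0.005 -0.001 -0.002  0.001]
```

Call:
apply_moves(
  steps=[4,0,0,0,4,0,0,0,4,0,0,0,4,0,0,0,4,0,0,0,4,0,0,0],
)

```text
clock: 6.13
position: [0.5491, 0.2042, 0.1261]
ee_rot: [-0.0, 0.039, 0.999, -0.0]
contact_force: [-0.5, -0.2, -3.3]
width: 0.0549
gripper_force: 86.0
```

Run:
```python
from h import *
M=[]
for i in range(4):
    get_image("top"); s=get_state(); M.append(s["moment"]); print(s["position"].round(4),s["contact_force"].round(2),s["moment"].round(3),s["effort"].round(3)[[1,2,4]],s["qd"].round(3))
```

```text
[0.5492 0.2043 0.1262] [ 0.92 -0.53 -3.51] [-0.019 -0.041  0.006] [-4.6153e+01 -2.3087e+01  1.0000e-03] [-0.001 -0.002 -0.004  0.001 -0.002 -0.   ]
[0.5494 0.2043 0.1263] [ 0.56 -0.05 -3.98] [-0.032 -0.012 -0.065] [-4.6209e+01 -2.3063e+01  3.0000e-03] [-0.     0.    -0.002 -0.    -0.001  0.001]
[0.5495 0.2043 0.1263] [-0.63 -1.07 -2.31] [ 0.043  0.014 -0.018] [-4.6263e+01 -2.3056e+01  3.0000e-03] [-0.001 -0.    -0.003  0.    -0.     0.001]
[0.5496 0.2043 0.1263] [-0.73 -0.4  -3.39] [-0.078 -0.004  0.026] [-4.6312e+01 -2.3057e+01  3.0000e-03] [-0.001  0.003 -0.001 -0.    -0.    -0.001]
```

Call:
apply_moves(
  steps=[-2,0,-2,0,-4,0,-5,0,-4,0,-8,0,-4,0,-9.5,0,-4,0,-10,0,-4,0,-10.3,0,-4,0,-10.6,0,-4,0,-10.6,0],
)

```text
clock: 7.0
position: [0.5111, 0.2045, 0.0208]
ee_rot: [0.001, 0.039, 0.999, 0.0]
contact_force: [-0.9, -0.4, -2.6]
width: 0.0553
gripper_force: 85.9
```

Call:
apply_moves(
  steps=[0,0,-0.2,0,0,0,-0.2,0,0,0,-0.2,0],
)

```text
clock: 7.25
position: [0.5105, 0.2044, 0.0188]
ee_rot: [0.001, 0.039, 0.999, 0.0]
contact_force: [-0.0, -0.2, -2.1]
width: 0.0547
gripper_force: 85.8
```

Call:
apply_moves(
  steps=[0,0,-0.2,0,0,0,-0.3,0,0,0,-0.3,0,0,0,-0.3,0],
)

```text
clock: 7.58
position: [0.5105, 0.2044, 0.0186]
ee_rot: [0.001, 0.039, 0.999, 0.0]
contact_force: [-5.1, -2.0, 18.4]
width: 0.0551
gripper_force: 88.6
```

Contact. Release, rise, and move on to the mid case (command x −5.8, y −18.5, turn −16°).

Call:
apply_moves(
  steps=[0,0,0.2,0,0,0,0.2,0,0,0,0.2,0,0,0,0.2,0,0,0,0.2,0],
  jaw=0,
)

```text
clock: 8.0
position: [0.51, 0.2043, 0.017]
ee_rot: [-0.0, 0.039, 0.999, 0.0]
contact_force: [-0.7, 0.1, -0.7]
width: 0.0855
gripper_force: 0.0
```

Call:
apply_moves(
  steps=[0,0,2,0,0,0,5,0,0,0,9,0,0,0,13,0,0,0,13,0],
)

```text
clock: 8.42
position: [0.515, 0.2057, 0.1547]
ee_rot: [0.007, 0.039, 0.999, 0.002]
contact_force: [1.1, 0.5, -0.4]
width: 0.0854
gripper_force: 0.0
```

Run:
```python
from h import *
s=get_state();print(s["position"],s["ee_rot"],s["contact_force"])
```

```text
[0.51503684 0.20567856 0.15466721] [0.00716166 0.03915597 0.99920495 0.00223339] [ 1.09722714  0.47801385 -0.36360335]
```

Call:
apply_moves(
  steps=[-5.8,-18.5,0,-16,-5.8,-18.5,0,-16,-5.8,-18.5,0,-16,-5.8,-18.5,0,-16,-5.8,-18.5,0,-16,-5.8,-18.5,0,-16,-5.8,-18.5,0,-16,-5.8,-18.5,0,-16],
)

```text
clock: 9.08
position: [0.4524, 0.0196, 0.147]
ee_rot: [0.0, 0.178, 0.984, 0.0]
contact_force: [-0.4, 0.2, 0.3]
width: 0.0853
gripper_force: 0.0
```

Run:
```python
from h import *
c=calibration("wrist"); im=get_image("wrist")[:,:,::-1].copy()
print(get_state()["position"],get_state()["ee_rot"])
def draw(n,c,im):
  R=Rotation.from_quat(np.array(c["rotation"])[[1,2,3,0]]).as_matrix()
  for x,y,yaw in((.4528,.0191,-20.6),(.5113,.2037,-4.5),(.4454,-.1737,-7.6)):
    a=np.radians(yaw);ex=np.array([np.cos(a),np.sin(a)]);ey=np.array([-ex[1],ex[0]]);P=[]
    for i,j in((1,1),(1,-1),(-1,-1),(-1,1)):
        q=R.T@(np.append(np.array([x,y])+i*.042*ex+j*.028*ey,.054)-c["xyz"]); P.append([c["cx"]-c["fx"]*q[0]/q[2],c["cy"]+c["fy"]*q[1]/q[2]])
    cv2.polylines(im,[np.array(P).round().astype(int)],True,(0,255,0),1)
draw(0,c,im); im2=get_image("top")[:,:,::-1].copy(); draw(0,calibration("top"),im2)
cv2.imwrite("pics/w2.png",np.hstack([im[:,:400],cv2.resize(im2[130:258,140:274],(400,384))]))
```

```text
[0.45246706 0.02000334 0.14699841] [8.58294410e-05 1.77672855e-01 9.84089534e-01 3.72724095e-04]
```

View pics/w2.png

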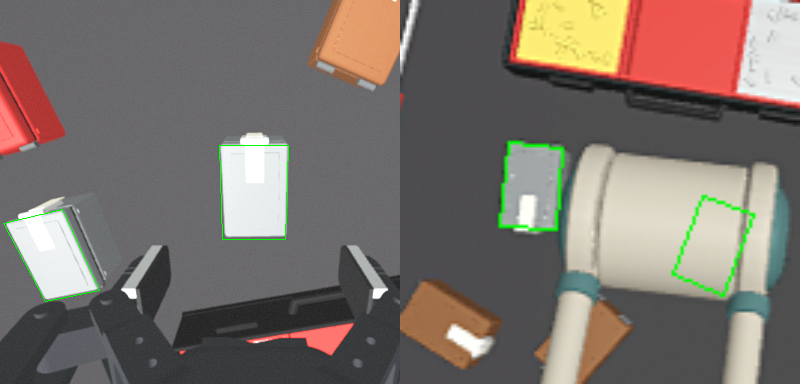

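In the wrist view the mid case at (254,190) fits its outline. In the top view the left case is back in its outline. Now the mid case.

Call:
apply_moves(
  steps=[0,0,-4,0,0,0,-8,0,0,0,-11,0,0,0,-12.8,0,0,0,-12.8,0,0,0,-12.8,0],
)

```text
clock: 9.68
position: [0.4518, 0.0203, 0.0184]
ee_rot: [-0.001, 0.177, 0.984, 0.0]
contact_force: [0.6, 0.5, -0.2]
width: 0.0854
gripper_force: 0.0
```

Call:
apply_moves(
  steps=[0,0,0,0,0,0,0,0,0,0,0,0,0,0,0,0,0,0,0,0,0,0,0,0,0,0,0,0],
  jaw=255,
)

```text
clock: 10.27
position: [0.4537, 0.0194, 0.021]
ee_rot: [0.002, 0.178, 0.984, 0.0]
contact_force: [1.1, 2.7, 5.7]
width: 0.0553
gripper_force: 85.4
```

Call:
apply_moves(
  steps=[0,0,2,0,0,0,5,0,0,0,9,0,0,0,11,0,0,0,11,0,0,0,11,0,0,0,11,0],
)

```text
clock: 10.85
position: [0.4507, 0.0194, 0.1284]
ee_rot: [-0.001, 0.178, 0.984, -0.0]
contact_force: [-0.4, 0.8, -3.2]
width: 0.0546
gripper_force: 88.0
```

Call:
apply_moves(
  steps=[3.7,-1.4,0,0,0,0,0,0,3.7,-1.4,0,0,0,0,0,0,3.7,-1.4,0,0,0,0,0,0,3.7,-1.4,0,0],
)

```text
clock: 11.43
position: [0.4562, 0.0117, 0.1151]
ee_rot: [-0.028, 0.177, 0.984, -0.0]
contact_force: [-13.8, 3.2, -8.9]
width: 0.0549
gripper_force: 96.1
```

Call:
apply_moves(
  steps=[0,0,0,0],
)

```text
clock: 11.52
position: [0.4843, 0.0051, 0.1226]
ee_rot: [-0.006, 0.178, 0.984, -0.001]
contact_force: [3.5, -0.4, -1.5]
width: 0.055
gripper_force: 96.5
```

Call:
apply_moves(
  steps=[0,0,0,0],
)

```text
clock: 11.6
position: [0.4891, 0.0051, 0.1272]
ee_rot: [-0.001, 0.178, 0.984, 0.0]
contact_force: [0.5, 0.2, -2.1]
width: 0.0547
gripper_force: 96.5
```

Call:
apply_moves(
  steps=[-3.7,1.4,0,0],
)

```text
clock: 11.68
position: [0.4624, 0.0168, 0.1304]
ee_rot: [0.007, 0.179, 0.984, 0.0]
contact_force: [3.5, 0.3, -1.2]
width: 0.0547
gripper_force: 96.4
```

Call:
apply_moves(
  steps=[3.7,-1.4,0,0],
)

```text
clock: 11.77
position: [0.4543, 0.0124, 0.1194]
ee_rot: [-0.025, 0.177, 0.984, -0.0]
contact_force: [-20.7, 3.0, -13.8]
width: 0.0548
gripper_force: 96.3
```

Call:
apply_moves(
  steps=[-3.7,1.4,0,0],
)

```text
clock: 11.85
position: [0.4553, 0.0173, 0.1215]
ee_rot: [-0.004, 0.179, 0.984, -0.001]
contact_force: [4.5, -1.4, -1.4]
width: 0.0542
gripper_force: 97.0
```

Call:
apply_moves(
  steps=[3.7,-1.4,0,0],
)

```text
clock: 11.93
position: [0.4588, 0.0116, 0.1187]
ee_rot: [-0.024, 0.177, 0.984, -0.0]
contact_force: [-12.0, 2.7, -8.1]
width: 0.0546
gripper_force: 98.0
```

Call:
apply_moves(
  steps=[0,0,0,0,0,0,0,0,0,0,0,0,0,0,0,0],
)

```text
clock: 12.27
position: [0.4913, 0.0052, 0.1314]
ee_rot: [0.003, 0.178, 0.984, 0.0]
contact_force: [-0.7, 0.1, -3.4]
width: 0.0546
gripper_force: 97.4
```

```bash
cat > m.py <<'E'
from h import *
L=[]
for i in range(4):
    get_image("top"); s=get_state(); L.append(np.r_[s["position"],s["contact_force"],s["moment"],s["effort"][[1,2,4]]])
print(np.mean(L,0).round(4), np.array(L)[:,-1].round(3), s["qd"].round(3))
E
python3 m.py
```

```text
[ 4.90000e-01  5.30000e-03  1.30600e-01 -2.19300e-01  7.90000e-03
 -2.96690e+00 -9.60000e-03  2.53000e-02  9.00000e-04 -3.67347e+01
 -2.22420e+01 -7.23000e-02] [-0.096 -0.077 -0.063 -0.053] [ 0.     0.005  0.011  0.001 -0.005 -0.001]
```

Call:
apply_moves(
  steps=[-3.7,1.4,0,0,-3.7,1.4,0,0,-3.7,1.4,0,0,-3.7,1.4,0,0,-3.7,1.4,0,0,-3.7,1.4,0,0],
)

```text
clock: 12.97
position: [0.4533, 0.019, 0.1296]
ee_rot: [0.001, 0.178, 0.984, 0.0]
contact_force: [-0.9, -0.6, -2.4]
width: 0.0547
gripper_force: 97.3
```

```bash
python3 m.py
```

```text
[ 4.52800e-01  1.90000e-02  1.29300e-01  1.54300e-01  2.17600e-01
 -3.12540e+00 -3.28000e-02 -5.37000e-02 -1.52000e-02 -3.32916e+01
 -2.16512e+01  4.92000e-02] [0.051 0.047 0.048 0.05 ] [-0.001  0.     0.005  0.     0.001 -0.   ]
```

The mid case gives irregular peaks (−13.8, −20.7 and −12 N), where the left case gave a steady −21.6 N. Its static moment also shifts by about 0.1 N m between the end stops, against 0.01 for the left. I'll repeat once to be sure.

Call:
apply_moves(
  steps=[3.7,-1.4,0,0,0,0,0,0,3.7,-1.4,0,0,3.7,-1.4,0,0,3.7,-1.4,0,0,3.7,-1.4,0,0,3.7,-1.4,0,0],
)

```text
clock: 13.75
position: [0.491, 0.0052, 0.131]
ee_rot: [0.002, 0.178, 0.984, 0.0]
contact_force: [-0.0, 0.5, -3.4]
width: 0.0546
gripper_force: 96.7
```

```bash
python3 m.py
```

```text
[ 4.90000e-01  5.30000e-03  1.30500e-01 -1.25000e-01  2.02800e-01
 -3.05460e+00 -2.10000e-02  1.85000e-02  1.78000e-02 -3.66091e+01
 -2.21695e+01 -6.88000e-02] [-0.086 -0.073 -0.062 -0.054] [-0.001  0.006  0.008  0.    -0.002 -0.001]
```

Call:
apply_moves(
  steps=[-3.7,1.4,0,0,0,0,0,0,-3.7,1.4,0,0,-3.7,1.4,0,0,-3.7,1.4,0,0,-3.7,1.4,0,0,-3.7,1.4,0,0],
)

```text
clock: 14.53
position: [0.4543, 0.0189, 0.1309]
ee_rot: [0.003, 0.178, 0.984, 0.0]
contact_force: [0.0, -0.7, -3.5]
width: 0.0546
gripper_force: 96.4
```

```bash
python3 m.py
```

```text
[ 4.53600e-01  1.89000e-02  1.30500e-01  9.78000e-02 -2.92500e-01
 -3.30160e+00 -5.40000e-03 -4.82000e-02 -8.70000e-03 -3.30663e+01
 -2.16172e+01  4.86000e-02] [0.075 0.048 0.036 0.035] [-0.002  0.005  0.009  0.    -0.001 -0.001]
```

The result repeats, so the mid case holds the loose part. Lift it and carry it slowly to above the bin.

Call:
apply_moves(
  steps=[0,0,2,0,1,0,4,0,4,0.5,4,2,7,1,4,4,10,1.4,4,6,13,1.8,4,8,16,2.2,4,10,18,2.5,4,12],
)

```text
clock: 15.4
position: [0.6354, 0.0444, 0.1692]
ee_rot: [0.001, 0.073, 0.997, 0.0]
contact_force: [0.7, 0.0, -2.5]
width: 0.0548
gripper_force: 96.3
```

Call:
apply_moves(
  steps=[1.5,0.2,0,0,2.5,0.3,0,0,3.2,0.4,0,0,3.2,0.4,0,0,3.2,0.4,0,0,3.2,0.4,0,0,3.2,0.4,0,0,3.2,0.4,0,0],
)

```text
clock: 16.07
position: [0.6632, 0.0482, 0.1695]
ee_rot: [-0.0, 0.074, 0.997, 0.0]
contact_force: [-0.7, 0.2, -2.6]
width: 0.0545
gripper_force: 96.2
```

Call:
apply_moves(
  steps=[0,0,0,0,0,0,0,0,0,0,0,0,0,0,0,0,0,0,0,0,0,0,0,0,0,0,0,0,0,0,0,0],
)

```text
clock: 16.73
position: [0.664, 0.0483, 0.1691]
ee_rot: [-0.0, 0.074, 0.997, 0.0]
contact_force: [-0.8, 0.1, -3.3]
width: 0.0545
gripper_force: 96.2
```

Run:
```python
from h import *
s=get_state();print(s["position"],s["qd"].round(4),s["contact_force"],s["ee_rot"])
a=get_image("scene")[110:302,130:380,::-1]; b=get_image("top")[100:292,130:380,::-1]
cv2.imwrite("pics/e.png",cv2.resize(np.vstack([a,b]),None,fx=1.56,fy=1.56,interpolation=cv2.INTER_CUBIC))
```

```text
[0.66398681 0.04828457 0.16911751] [-0.0006 -0.0005  0.002   0.0007 -0.0026  0.0011] [-0.82174915  0.10701905 -3.3323074 ] [-3.96600392e-06  7.40568662e-02  9.97254019e-01  5.00979308e-05]
```

View pics/e.png

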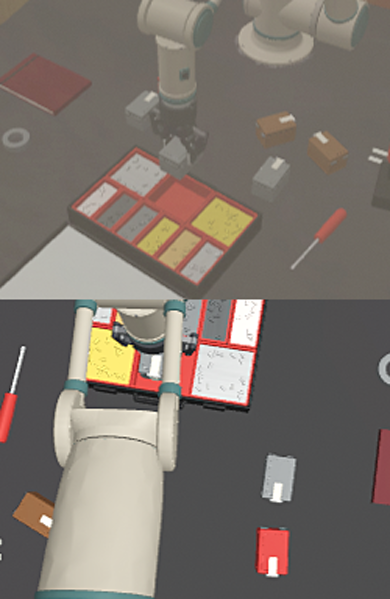

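The mid case is held level over the empty red bin, with its seal at (152,365) in the lower half of the picture. The left case at (272,175) and the right case at (280,478) stand where they were. Handing in.

```bash
python3 -c "
from rig import *
print(sign_off())"
```

```text
the job is handed in; nothing more can be done
None
```

The middle case is the rattling one; I handed the job in with it held level and still about 9 cm above the empty bin's rim, the silent left case back in its place, and the right case never touched.

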